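# Lock the oil filler cap

### The job

The oil filler cap has only been dropped into the filler neck of the valve cover and is not locked. Find by feel where its lugs fall into the notches of the neck, press it in against its spring and turn it a quarter turn clockwise until it clicks home, then let go; leave everything else on the bench where it is.

Things in the scene. Friction and masses are not known exactly. Their poses are not given: they have to be found in the camera images.
- oil_cap: Black plastic oil filler cap, loose, about 90 g, upright in the filler neck. Origin on its axis in the underside of its round flange, z up. Flange 62 mm across, 8 mm thick (z 0 to +8); stem below it 32 mm across (z 0 to -28). Under the flange a sprung rubber seal ring, its lower face at z -9 when free, pushed up by 3 N at first, 11 N at 5 mm, 14 N at 7 mm, stop at 8 mm.
- cap_grip (a point): Middle of the top of the cap's straight grip bar, 30 mm above the cap's origin; x along the bar, z up. The bar is 52 mm long, 13 mm wide and stands 22 mm high on the flange, so about 24 mm of flat flange lies on each side of it: fingertips can stand there astride the bar, pressing on the flange and turning the bar, or can pinch the bar.
- cap_lug (a point): Outer end of one of the cap's two lugs, 21 mm from the axis, 13 mm below the cap's origin; the other is opposite, so they lie under the ends of the bar. Each is 9 mm wide, 4 mm thick (z -15 to -11). At the start both rest on the neck's lip, away from the notches. It turns easily either way there, and drops 6 mm by its own weight (if not held up; a light press helps) where the lugs meet the notches.
- neck_mouth (a point): Centre of the mouth (top rim) of the metal filler neck, 195 mm above the bench, neck axis upright; axes as the cylinder head's. Neck 59 mm across. The cap's origin stands above this point by: 15 mm lugs on top of the lip (start), 9 mm dropped into the notches, seal touching, 3 mm or less pressed in, able to turn, 6.5 mm locked. Solid stop at 1 mm. The stem has 0.8 mm play sideways.
- neck_lip (a point): On the neck's axis, 8 mm below the mouth: underside of the inward lip that the lugs must pass. Two opposite notches (lug play about 0.15 rad each way) let them through. The notches' angle about the axis differs every time, is given by no frame and is hidden under the cap: find it by turning. Once dropped, the cap cannot turn until pressed in, and then only clockwise seen from above.
- neck_pocket (a point): On the neck's axis, 4.5 mm below the mouth: roof of two pockets under the lip, a quarter turn (1.3 to 1.85 rad with the play) clockwise of the notches, with a rib that stops the lugs there. When the press is eased there, the spring lifts the lugs 3.5 mm into the pockets (the click) and the cap is locked. Eased short of them, the cap jams at 3 mm; back at the notches it rises to 9 mm.
- cylinder_head: Aluminium three-cylinder cylinder head with its valve cover, fixed on two wooden blocks. Origin under its centre on the bench; long axis along its y. 180 mm (x) by 345 mm (y), top of the cover 165 mm above the bench. The filler neck rises from the cover at x -8, y +113 mm. Three black ignition coils stand on the cover at x 0, y -115, -35 and +45 mm, their tops 188 mm above the bench.
- spray_can: White spray can standing on the bench, 66 mm across, 187 mm high, origin at its foot. Bystander.
- paper_cup: Brown paper cup standing on the bench, 78 mm across the rim, 95 mm high, light; origin at its foot. Bystander.
- deep_socket: Steel deep socket standing on the bench, 32 mm across, 50 mm high, origin at its foot. Bystander.
Things that resemble listed ones, but are neither listed nor needed, are in the scene too. Leave any blue, red or yellow look-alike of the oil_cap alone.

How it is judged (in metres and radians):
On the way:
1. the cap is pressed in against its spring, its lugs below the lip of the neck (z of oil_cap in the frame of neck_mouth below 0.0045 m), for 0.1 s.
At the end, for the whole second after the job is handed in: The cap is locked and let go: its flange stands 5.0 to 7.6 mm above the mouth of the neck (lugs up in their pockets), centred within 3 mm, level within 0.06 rad and at rest (z of oil_cap in the frame of neck_mouth between 0.005 and 0.0076 m and horizontal distance between oil_cap and neck_mouth below 0.003 m and angle between oil_cap's own z axis and vertical below 0.06 rad and linear speed of oil_cap below 0.01 m/s); the robot touches nothing.
It fails at once if a bystander (spray can, cup or socket) is shifted by more than 30 mm (distance of any of spray_can, paper_cup, deep_socket from where it was at the start of the episode above 0.03 m).
It also fails if it takes over 67 s, if anything falls off the work surface, if the arm or the gripper's body presses on something with over 40 N, if the wrist force passes 120 N, or if a joint passes its speed limit or range.

### The arm

A 7-joint arm with a two-finger parallel gripper is mounted at the origin on the work surface. World frame = base frame: x ahead of the robot, y to its left, z up, the work surface at z = 0. Lengths are in mm, angles in rad, forces in N, time in s.
With the tool pointing down it reaches from about 400 to 875 mm from the base axis. Payload 19.3 kg.
Tool frame: the origin (TCP) lies at the very end of the fingers, on their centre line; the grasp point (between the pads) lies 19 mm behind it (grip_point_offset is the z of the grasp point in the tool frame, in mm); z points along the fingers, x is the direction in which the jaws open and shut, and the axes are right-handed (so a half turn about z gives the same grasp; the last joint's range is limited). The gripper opens to 85 mm and grips with 20 to 120 N. Pads are 22 mm wide; open, the fingers measure 114 mm over their backs; the gripper's body (76 mm by 85 mm) begins 54 mm behind the grasp point. The pads swing forward as they close: fully open they stand 13 mm farther back than shut.
Start: joints at [1.193, 0.521, -0.036, 1.599, 0.021, 1.021, -0.113], TCP at [189.324, -595.627, 231.291] pointing down, gripper open.
Joint ranges: [-2.91, 2.91], [-0.3, 2.13], [-1.5, 1.42], [0.17, 2.43], [-1.26, 4.41], [0.16, 1.93], [-2.52, 2.52]. Speed limits (rad/s): [1.89, 1.89, 2.39, 2.39, 3.01, 3.01, 3.01].

### API

Orientations are given as a 3x3 rotation matrix whose columns are the frame's x, y, z axes.
In Python, from workcell import movep, movel, goto_joints, open_gripper, clamp, wait, inverse_kinematics, read_state, camera, PlanningError, finish_job, grip_point_offset gives the robot as it stands. Calls block until the motion is done:
- movep(position, orientation): joint-space move of the TCP to a pose.
- movel(position, frame=None, max_speed=150, guard=None): straight line of the TCP; frame=None keeps the orientation; max_speed is the mean speed in mm/s. With guard (N) it stops when the force on the tool has changed by that much, and returns True; else False.
- goto_joints(angles): joint-space move.
- open_gripper() and clamp(): open the fingers fully, or close them until they stop; the grip force is fixed at half the most.
- wait(seconds).
- inverse_kinematics(position, orientation): joint angles nearest the present ones, or None.
- read_state(): the state.
- camera(name): name is "side" or "top"; returns a dict with "image" (400x640x3 uint8, blue, green, red), "range_z" (400x640 float32, mm along the optical axis (not along the pixel's ray), 0 where there is no reading), "fx", "fy", "cx", "cy" (pixels), "cam_to_world" (4x4, takes a point from camera to world coordinates). Camera axes: x right, y up, looking along -z (the intrinsics and any distortion apply to the point x, -y, -z); pixel columns grow to the right and rows downward; lengths in mm; the calibration is good to about 2 mm. A picture is of the moment at which its call begins.
A pose or a line that the arm cannot do raises PlanningError and nothing moves.
- finish_job(): hands the job in, once; it reports no verdict.
The state is a dict: "time": time; "qpos": joint angles; "qvel": joint speeds; "joint_efforts": joint torques, N m; "eef_pos": TCP position; "tool_rot": TCP orientation; "ft_force": force on the tool from outside, world axes, zero at the start; "torque": the same for the moment, N m; "finger_gap": finger opening in mm.
Only numpy, scipy, OpenCV 4.12 (cv2) and the standard library are available. Lean on these libraries where they do the work, as an engineer would, in place of code of your own. Each camera call takes 0.05 s, during which the arm holds its last target.

## Working session

There is one attempt and no reset: what is moved stays moved. The work goes in short steps, each a Python script; the robot and the scene stay as the last script left them, time stands still between calls to the robot, and variables do not carry over. Pictures are saved under pics/ and viewed, and the job is handed in when it is done.

```bash
ls; mkdir -p pics; python3 - <<'E'
from workcell import *
import cv2,numpy as np,pickle
for n in("side","top"):
    c=camera(n);cv2.imwrite(f"pics/{n}0.png",c["image"]);pickle.dump(c,open(f"{n}0.pkl","wb"))
    print(n,c["fx"],c["fy"],c["cx"],c["cy"],[k for k in c]);print(np.round(c["cam_to_world"],3))
s=read_state();print(s,grip_point_offset)
E
```

```text
pics
side 514.4098236504477 514.4098236504477 317.66007126542917 191.9379762446272 ['image', 'range_z', 'fx', 'fy', 'cx', 'cy', 'cam_to_world']
[[ 9.430000e-01  1.850000e-01 -2.770000e-01  8.639400e+01]
 [-3.320000e-01  5.030000e-01 -7.980000e-01 -1.294152e+03]
 [-8.000000e-03  8.450000e-01  5.350000e-01  1.027586e+03]
 [ 0.000000e+00  0.000000e+00  0.000000e+00  1.000000e+00]]
top 461.17490554165175 461.17490554165175 318.3207814671398 205.03169582708946 ['image', 'range_z', 'fx', 'fy', 'cx', 'cy', 'cam_to_world']
[[ 2.000000e-02  9.980000e-01 -6.200000e-02  4.187210e+02]
 [-1.000000e+00  2.100000e-02  4.000000e-03 -3.690900e+01]
 [ 5.000000e-03  6.200000e-02  9.980000e-01  1.651422e+03]
 [ 0.000000e+00  0.000000e+00  0.000000e+00  1.000000e+00]]
{'time': 0.1, 'qpos': array([ 1.19278769,  0.5219511 , -0.03632551,  1.59994481,  0.02123508,
        1.02110527, -0.11282468]), 'qvel': array([ 0.00108827, -0.00090831, -0.0007397 , -0.00055546,  0.00018904,
        0.00114489, -0.00054033]), 'joint_efforts': array([ 4.41192344e-03, -9.28481555e+01,  1.98469564e+00, -3.70532084e+01,
        1.81885099e-02,  5.41774178e-03,  7.74111663e-05]), 'eef_pos': array([ 189.22281184, -595.35139727,  230.78760158]), 'tool_rot': array([[ 3.02952600e-01, -9.53005539e-01, -4.05914230e-04],
       [-9.53005082e-01, -3.02952855e-01,  9.38741141e-04],
       [-1.01759838e-03,  1.02444255e-04, -9.99999477e-01]]), 'ft_force': array([-0.07450922,  0.27299588,  0.17635534]), 'torque': array([0.0422786 , 0.01582249, 0.02515234]), 'finger_gap': 85.08001776357636} -18.700000000000003
```

View pics/side0.png

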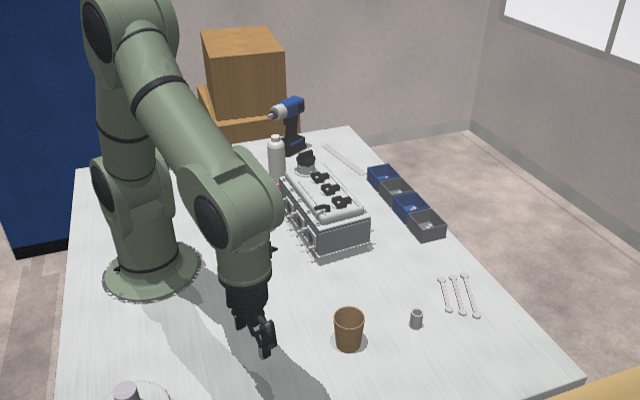

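View pics/top0.png

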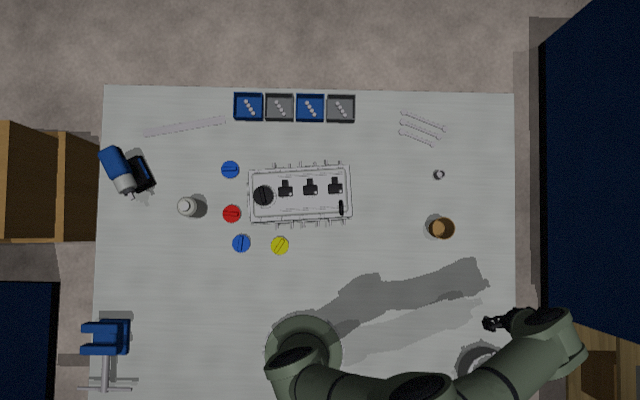

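Candidates for the cap in the top view:
- Black round cap with a bar at (263,195).
- Look-alikes: blue (230,169), blue (241,243), red (232,213) and yellow (280,245), all lying on the bench.
- Black coils at (285,188), (310,186) and (335,186), plus a black clip at (341,207).

I choose the black round one at the end of the cover, and will check it in a close crop.

```bash
python3 - <<'E'
import cv2,numpy as np,pickle
a=pickle.load(open("top0.pkl","rb"));b=pickle.load(open("side0.pkl","rb"))
A=cv2.resize(a["image"][150:250,215:365],(780,520),interpolation=cv2.INTER_CUBIC)
cv2.imwrite("pics/ctop.png",A)
cv2.imwrite("pics/cside.png",cv2.resize(b["image"][130:260,255:385],(560,560),interpolation=cv2.INTER_CUBIC))
def pt(c,u,v,z):
    T=c["cam_to_world"];d=T[:3,:3]@np.array([(u-c["cx"])/c["fx"],-(v-c["cy"])/c["fy"],-1]);o=T[:3,3];return o+d*(z-o[2])/d[2]
for u,v in((263,195),(310,186),(335,186)):
    print(u,v,pt(a,u,v,220 if u<270 else 188), a["range_z"][v-1:v+2,u-1:u+2].ravel())
E
```

```text
263 195 [535.97733119 130.47244036 220.        ] [1414.3438 1412.25   1419.6608 1414.5219 1420.1736 1414.3912 1418.3783
 1415.6843 1412.3751]
310 186 [570.46513733 -14.6746039  188.        ] [1477.0424 1476.2252 1483.9272 1479.993  1467.7079 1474.5576 1468.9905
 1474.6342 1468.8547]
335 186 [572.12076946 -94.35785861 188.        ] [1473.5138 1470.3998 1471.9626 1471.733  1475.7809 1473.4523 1467.2375
 1476.6145 1467.5593]
```

View pics/ctop.png

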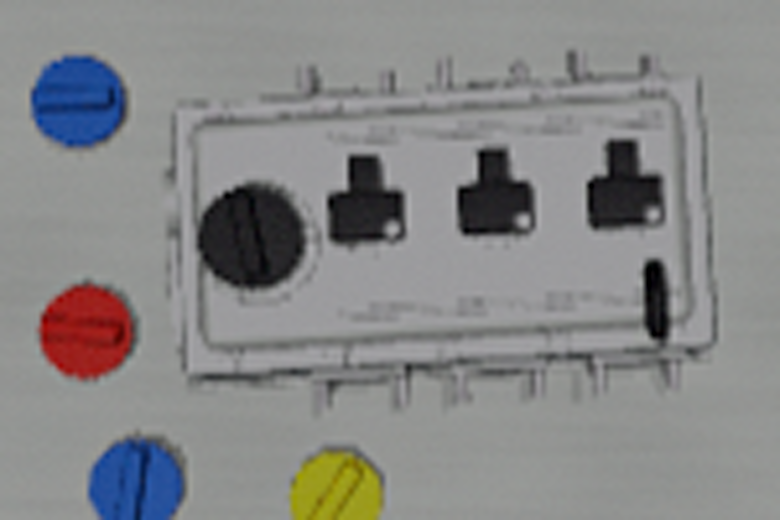

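View pics/cside.png

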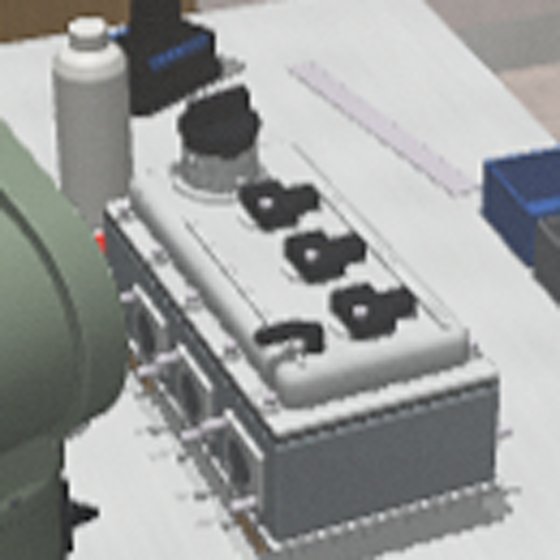

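The crop confirms it: a black round cap with a straight bar sits on the metal neck at the far end of the cover at (263,195), and the bar runs roughly (258,188) to (267,203). Next I measure its centre and bar angle.

```bash
cat > h.py <<'E'
from workcell import *
import cv2,numpy as np,pickle
def ray(c,u,v):
    T=c["cam_to_world"];return T[:3,3],T[:3,:3]@np.array([(u-c["cx"])/c["fx"],-(v-c["cy"])/c["fy"],-1])
def pt(c,u,v,z):
    o,d=ray(c,u,v);return o+d*(z-o[2])/d[2]
def cloud(c,R,us,vs):
    x=(us-c["cx"])/c["fx"]*R;y=-(vs-c["cy"])/c["fy"]*R
    P=np.stack([x,y,-R,np.ones_like(R)],-1);return (P@c["cam_to_world"].T)[...,:3]
E
python3 - <<'E'
from h import *
cs=[camera("top") for _ in range(10)]
c=cs[0];img=np.mean([k["image"] for k in cs],0).astype(np.uint8)
R=np.mean([k["range_z"] for k in cs],0)
v0,v1,u0,u1=178,212,248,276
m=(img.max(2)<75).astype(np.uint8);
n,l,st,ce=cv2.connectedComponentsWithStats(m)
k=l[195,263];print("area",st[k],ce[k])
cn=max(cv2.findContours((l==k).astype(np.uint8),cv2.RETR_EXTERNAL,cv2.CHAIN_APPROX_NONE)[0],key=len)
(cu,cv_),r=cv2.minEnclosingCircle(cn);print("circle",cu,cv_,r)
print("flange centre z218:",pt(c,cu,cv_,218),"centroid",pt(c,*ce[k],218),"r mm",r/c["fx"]*1433)
vs,us=np.nonzero(l==k)
P=cloud(c,R[vs,us],us,vs)
print("z pct",np.percentile(P[:,2],[5,25,50,75,90,95]))
b=P[P[:,2]>231];print(len(b),b.mean(0));w,V=np.linalg.eigh(np.cov(b[:,:2].T));print("bar ang",np.arctan2(V[1,1],V[0,1])%np.pi,np.sqrt(w))
big=cv2.resize(img[v0:v1,u0:u1],None,fx=17,fy=17,interpolation=cv2.INTER_CUBIC);big=cv2.convertScaleAbs(big,alpha=3)
cv2.imwrite("pics/cap.png",big)
# side
s=pickle.load(open("side0.pkl","rb"));m=(s["image"].max(2)<75).astype(np.uint8);n,l,st,ce=cv2.connectedComponentsWithStats(m)
k=l[160,306];print("side",st[k],ce[k],pt(s,*ce[k],225))
E
```

```text
area [253 185  21  21 314] [262.79299363 195.20063694]
circle 262.8975830078125 195.1385498046875 10.139179229736328
flange centre z218: [535.70149239 131.0132315  218.        ] centroid [535.50069324 131.33354196 218.        ] r mm 31.505278499807506
z pct [216.9613002  218.23372123 219.11350039 234.05527453 240.98022398
 241.85754448]
80 [532.57513518 128.45371377 255.79219433]
bar ang 0.38121060799865836 [ 7.31304526 16.5974035 ]
side [297 150  18  17 218] [305.79816514 158.54587156] [532.20152908 106.49593295 225.        ]
```

View pics/cap.png

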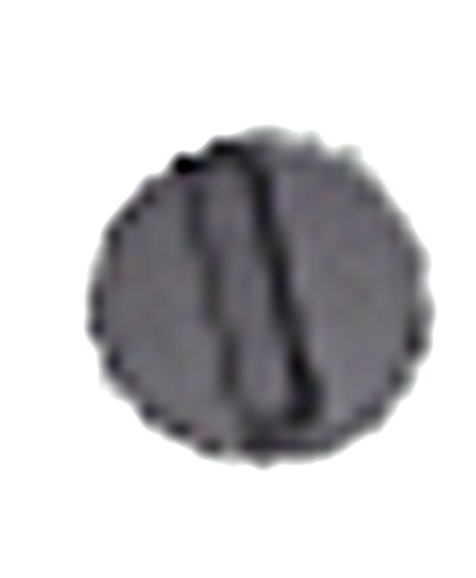

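```bash
python3 - <<'E'
from h import *
for n,(u,v) in(("top",(263,195)),("side",(306,159))):
    cs=[camera(n) for _ in range(6)];c=cs[0]
    img=np.median([k["image"] for k in cs],0).astype(np.uint8)
    R=np.median([k["range_z"] for k in cs],0)
    m=(img.max(2)<75).astype(np.uint8);nn,l,st,ce=cv2.connectedComponentsWithStats(m);k=l[v,u]
    print(n,st[k],ce[k])
    vs,us=np.nonzero(l==k);P=cloud(c,R[vs,us],us,vs)
    print("z pct",np.percentile(P[:,2],[2,5,25,50,75,90,95,98]),"med",np.median(P,0))
    f=P[(P[:,2]>212)&(P[:,2]<224)];print("flange",len(f),f.mean(0),f.min(0),f.max(0))
    b=P[(P[:,2]>233)&(P[:,2]<246)];print("bar",len(b),b.mean(0));w,V=np.linalg.eigh(np.cov(b[:,:2].T));print("bar ang",np.arctan2(V[1,1],V[0,1])%np.pi,np.sqrt(w))
    big=cv2.resize(img[v-25:v+25,u-30:u+30],None,fx=10,fy=10,interpolation=cv2.INTER_CUBIC);cv2.imwrite(f"pics/cap2{n}.png",cv2.convertScaleAbs(big,alpha=2))
E
```

```text
top [253 185  21  21 314] [262.79299363 195.20063694]
z pct [214.9120454  216.31266276 218.07147098 219.40862175 223.24640129
 240.57755148 241.49054049 242.32162788] med [534.91188061 129.23626242 219.40862175]
flange 232 [535.00249724 130.47866831 218.73987071] [504.97284206  99.48783707 214.13119287] [564.5091146  162.01145486 223.55759898]
bar 73 [533.97932323 130.96308794 240.16612119]
bar ang 0.242756620358882 [ 3.75855267 15.07895076]
side [297 150  18  17 219] [305.8173516  158.50684932]
z pct [196.89143051 202.2641507  213.97791441 217.54726641 225.6409299
 234.47218268 237.75214474 238.83737007] med [535.53979541 119.44272712 217.54726641]
flange 107 [536.05787361 116.08188095 217.42165974] [508.13921367  97.57536082 212.29623486] [565.36312417 140.42475079 223.72161225]
bar 29 [535.57916276 125.17599883 236.683647  ]
bar ang 0.2620789337084761 [ 1.66594087 14.44530932]
```

View pics/cap2side.png

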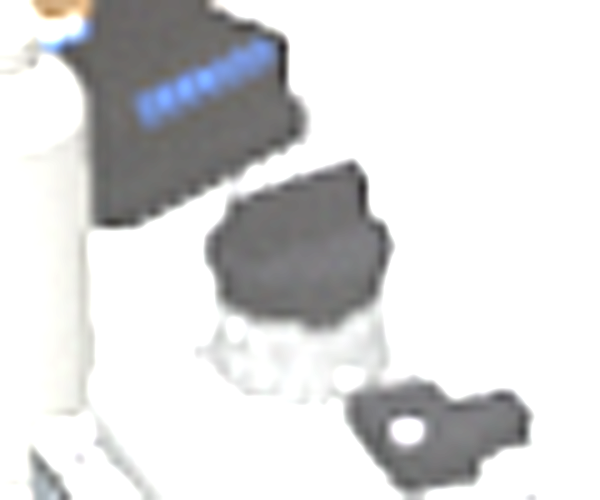

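The side view shows the cap's near half on the shiny neck, with the flange spanning columns 210–388 of the crop and the bar leaning to the right. Both views agree on:
- centre about (535.5, 130.8)
- flange top about 218
- bar top about 240
- bar angle about 0.23 rad

Those heights match what the description requires.

```bash
cat >> h.py <<'E'
C=np.array([535.5,130.8])
def Rt(t): return np.array([[np.cos(t),np.sin(t),0],[np.sin(t),-np.cos(t),0],[0,0,-1.]])
def rep(tag=""):
    s=read_state();t=np.arctan2(s["tool_rot"][1,0],s["tool_rot"][0,0])
    print(tag,"t%.2f"%s["time"],"pos",np.round(s["eef_pos"],2),"yaw %.3f"%t,"q7 %.3f"%s["qpos"][6],"F",np.round(s["ft_force"],1),"M",np.round(s["torque"],2),"gap %.1f"%s["finger_gap"],flush=True);return s
E
python3 - <<'E'
from h import *
for t in np.arange(0.23-np.pi/2-3.2,0.23+np.pi/2+3.2,0.4):
    q=inverse_kinematics([*C,222],Rt(t));print(round(t,2),None if q is None else np.round(q,2))
rep()
E
```

```text
-4.54 [ 0.37  0.61 -1.04  1.77  0.58  1.11  0.87]
-4.14 [ 0.48  0.73 -1.27  1.77  0.74  1.23  1.14]
-3.74 [ 0.48  0.73 -1.27  1.77  0.74  1.23  1.54]
-3.34 [ 0.48  0.73 -1.27  1.77  0.74  1.23  1.94]
-2.94 [-1.09  0.77  1.23  1.84 -0.8   1.14 -2.52]
-2.54 [-1.02  0.63  1.02  1.84 -0.63  1.03 -2.28]
-2.14 [-0.51  0.42  0.22  1.82 -0.12  0.91 -2.38]
-1.74 [ 0.05  0.46 -0.54  1.79  0.28  0.97 -2.34]
-1.34 [ 0.14  0.48 -0.67  1.78  0.35  1.   -2.01]
-0.94 [ 0.19  0.5  -0.74  1.78  0.39  1.01 -1.64]
-0.54 [ 0.22  0.52 -0.8   1.78  0.43  1.03 -1.27]
-0.14 [ 0.25  0.53 -0.84  1.78  0.45  1.04 -0.9 ]
0.26 [ 0.25  0.53 -0.84  1.78  0.45  1.04 -0.5 ]
0.66 [ 0.28  0.55 -0.89  1.78  0.48  1.05 -0.12]
1.06 [ 0.32  0.57 -0.95  1.77  0.52  1.07  0.25]
1.46 [ 0.34  0.59 -1.    1.77  0.55  1.09  0.62]
1.86 [ 0.4   0.64 -1.11  1.77  0.63  1.14  0.95]
2.26 [ 0.48  0.73 -1.27  1.77  0.74  1.23  1.26]
2.66 [ 0.48  0.73 -1.27  1.77  0.74  1.23  1.66]
3.06 [ 0.48  0.73 -1.27  1.77  0.74  1.23  2.06]
3.46 [-1.05  0.68  1.1   1.84 -0.69  1.07 -2.5 ]
3.86 [-0.72  0.46  0.51  1.83 -0.28  0.93 -2.51]
4.26 [-0.21  0.42 -0.18  1.8   0.09  0.93 -2.46]
4.66 [ 0.07  0.46 -0.57  1.79  0.3   0.98 -2.24]
 t1.20 pos [ 189.34 -595.64  231.29] yaw -1.263 q7 -0.113 F [-0.6  0.9 -1. ] M [-0.02 -0.02  0.01] gap 85.4
```

```bash
python3 - <<'E'
from h import *
t=0.23+np.pi/2
s=read_state()
movel([189,-595,310])
movep([*C,300],Rt(t));rep()
print(movel([*C,221.5],max_speed=80,guard=8));rep()
c=camera("side");cv2.imwrite("pics/pre.png",cv2.resize(c["image"][90:240,230:400],None,fx=4,fy=4))
c=camera("top");cv2.imwrite("pics/pretop.png",cv2.resize(c["image"][130:260,190:340],None,fx=4,fy=4))
E
```

```text
t4.71 pos [535.74 130.06 299.87] yaw 1.799 q7 0.951 F [0.3 0.1 0. ] M [-0.03  0.01  0.03] gap 85.3
False
 t5.84 pos [535.69 130.96 221.94] yaw 1.801 q7 0.877 F [-0.  -0.7  0.5] M [-0.01  0.03 -0.02] gap 85.4
```

View pics/pre.png

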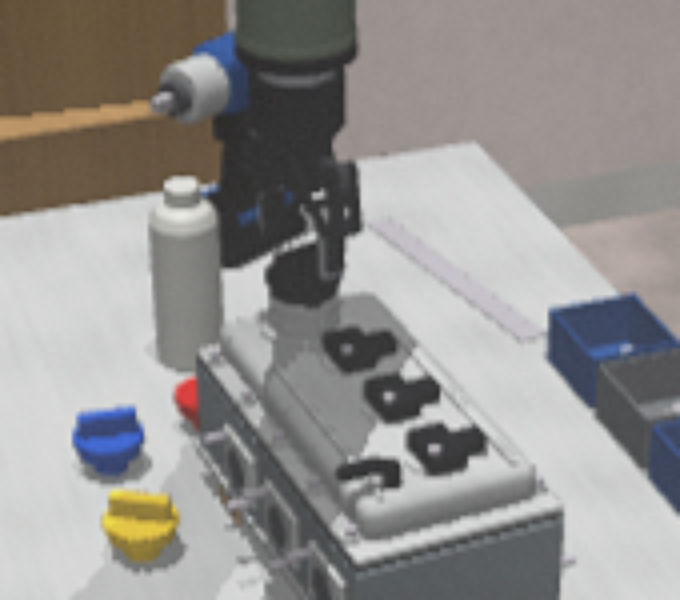

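The near finger at (330,240) stands this side of the bar, clear of coils and can, so the gripper straddles the bar. I clamp now.

```bash
python3 - <<'E'
from h import *
clamp();rep("clamped")
s=read_state();p=s["eef_pos"]
print(movel([C[0],C[1],p[2]-4],max_speed=10,guard=6));rep("press")
wait(0.3);rep()
E
```

```text
clamped t6.60 pos [535.53 130.77 221.62] yaw 1.801 q7 0.877 F [-1.9 -1.1  3. ] M [-0.28  0.23 -0.02] gap 11.4
True
press t6.81 pos [535.52 130.77 221.56] yaw 1.801 q7 0.876 F [-2.3 -1.5  9. ] M [-0.37  0.38 -0.08] gap 11.4
 t7.11 pos [535.55 130.74 221.55] yaw 1.801 q7 0.877 F [-1.6 -0.8  9.2] M [-0.34  0.45 -0.03] gap 11.7
```

```bash
python3 - <<'E'
from h import *
s=read_state();z0=s["eef_pos"][2];found=False
p=s["eef_pos"].copy();
yaw=1.801
for i in range(13):
    yaw-=0.12
    q=read_state()["qpos"].copy();q[6]-=0.12
    try: goto_joints(q)
    except PlanningError as e: print(e);break
    s=rep(i)
    dz=s["eef_pos"][2]-z0
    F=s["ft_force"]
    if F[2]<6 or dz<-0.6:
        pp=s["eef_pos"]
        g=movel([pp[0],pp[1],pp[2]-4],max_speed=20,guard=7)
        s=rep("  probe %s"%g)
        if s["eef_pos"][2]<z0-2.5: print("DROP");break
    if np.hypot(F[0],F[1])>25 or abs(s["torque"][2])>2.5 or s["time"]>25: print("stop");break
E
```

```text
0 t7.36 pos [535.63 130.79 221.61] yaw 1.683 q7 0.759 F [-0.5  0.6  2.6] M [-0.06  0.04 -0.02] gap 11.6
  probe True t7.57 pos [535.87 131.46 221.29] yaw 1.684 q7 0.758 F [-4.5 -1.6 15.2] M [-0.47  0.95  0.11] gap 11.7
1 t7.82 pos [535.92 131.58 221.42] yaw 1.570 q7 0.643 F [-1.  -1.2  5.5] M [-0.04  0.15 -0.08] gap 11.6
  probe True t8.03 pos [536.12 131.8  221.22] yaw 1.571 q7 0.642 F [-6.  -5.1 20.2] M [-1.2   1.46 -0.04] gap 11.8
2 t8.28 pos [536.18 131.88 221.37] yaw 1.458 q7 0.529 F [-2.4 -1.   8. ] M [-0.2   0.34 -0.14] gap 11.9
3 t8.53 pos [536.25 132.02 221.42] yaw 1.346 q7 0.417 F [-0.5  0.3  6.6] M [ 0.07  0.16 -0.05] gap 11.3
4 t8.78 pos [536.28 132.09 221.41] yaw 1.234 q7 0.306 F [0.2 1.5 4.4] M [ 0.12  0.02 -0.07] gap 11.3
  probe True t8.98 pos [536.46 132.37 221.24] yaw 1.233 q7 0.302 F [-5.7 -4.5 18.9] M [-1.19  1.31 -0.09] gap 12.0
5 t9.23 pos [536.45 132.38 221.38] yaw 1.121 q7 0.190 F [-0.9  0.2  8.4] M [-0.17  0.43 -0.11] gap 11.6
6 t9.48 pos [536.49 132.4  221.42] yaw 1.009 q7 0.078 F [-0.9 -0.2  6. ] M [-0.01  0.2  -0.12] gap 11.5
  probe True t9.69 pos [536.67
[... 155 characters left out ...]
.1] M [-0.15  0.44 -0.08] gap 11.5
8 t10.19 pos [536.67 132.65 221.37] yaw 0.787 q7 -0.145 F [-1.1  0.3  6.6] M [ 0.02  0.15 -0.02] gap 11.4
9 t10.44 pos [536.7  132.67 221.35] yaw 0.677 q7 -0.256 F [-0.  -0.6  5.3] M [ 0.07  0.04 -0.07] gap 11.9
  probe True t10.65 pos [536.95 132.98 220.92] yaw 0.678 q7 -0.257 F [-6.8 -5.1 19.4] M [-1.13  1.37 -0.12] gap 11.9
10 t10.90 pos [536.99 133.   221.12] yaw 0.567 q7 -0.368 F [-1.4 -0.7 10.2] M [-0.17  0.32 -0.13] gap 11.6
11 t11.15 pos [536.92 132.82 220.88] yaw 0.456 q7 -0.478 F [ 0.8 -0.4  2. ] M [ 0.12 -0.07 -0.1 ] gap 11.6
  probe False t11.51 pos [536.75 132.7  216.42] yaw 0.450 q7 -0.489 F [ 0.7  1.3 -5. ] M [ 0.36 -0.27 -0.15] gap 11.4
DROP
```

Dropped at yaw 0.45. Next: press in.

```bash
python3 - <<'E'
from h import *
s=rep();p=s["eef_pos"]
for z in (215,213,211,209.5,208.5):
    g=movel([536.3,132.0,z],max_speed=15,guard=14);s=rep("press %s"%g)
    if g or s["ft_force"][2]>18:break
E
```

```text
t11.51 pos [536.75 132.7  216.42] yaw 0.450 q7 -0.489 F [ 0.7  1.3 -5. ] M [ 0.36 -0.27 -0.15] gap 11.4
press False t11.80 pos [536.69 132.42 215.23] yaw 0.448 q7 -0.492 F [3.1 3.9 0.3] M [ 1.02 -0.86 -0.17] gap 11.8
press False t12.08 pos [536.7  132.45 213.36] yaw 0.448 q7 -0.495 F [3.8 2.8 4.2] M [ 0.99 -0.76 -0.17] gap 11.4
press False t12.37 pos [536.71 132.43 211.5 ] yaw 0.448 q7 -0.497 F [3.1 4.  6.8] M [ 0.89 -0.61 -0.17] gap 11.4
press False t12.62 pos [536.74 132.43 210.11] yaw 0.448 q7 -0.498 F [2.2 3.2 9.2] M [ 0.73 -0.46 -0.16] gap 11.5
press False t12.87 pos [536.76 132.45 209.31] yaw 0.448 q7 -0.499 F [ 1.6  2.2 11.9] M [ 0.59 -0.22 -0.16] gap 11.2
```

```bash
python3 - <<'E'
from h import *
for z in (207.6,206.8,206.2):
    g=movel([536.6,132.3,z],max_speed=15,guard=14);s=rep("press %s"%g)
    if g or s["ft_force"][2]>17:break
# turn clockwise, watching height and moment
z=s["eef_pos"][2]
for i in range(6):
    q=read_state()["qpos"].copy();q[6]-=0.1
    goto_joints(q);s=rep(i)
    if s["ft_force"][2]<13.5 or s["eef_pos"][2]>z+0.4:
        pp=s["eef_pos"];movel([pp[0],pp[1],z-0.6],max_speed=20,guard=12);s=rep("  re")
    if abs(s["torque"][2])>2:break
E
```

```text
press False t13.12 pos [536.78 132.49 208.35] yaw 0.448 q7 -0.501 F [-1.7  0.1 14.8] M [ 0.15  0.32 -0.21] gap 11.9
press False t13.37 pos [536.78 132.47 207.66] yaw 0.448 q7 -0.501 F [-2.5 -0.6 17.3] M [ 0.03  0.5  -0.19] gap 11.8
0 t13.62 pos [536.99 132.66 208.43] yaw 0.347 q7 -0.602 F [-0.3  0.3 14. ] M [ 0.12  0.2  -0.1 ] gap 11.1
  re t13.87 pos [537.01 132.66 207.7 ] yaw 0.348 q7 -0.602 F [-1.6 -0.9 14.7] M [-0.05  0.53 -0.16] gap 11.4
1 t14.12 pos [537.16 132.72 208.4 ] yaw 0.247 q7 -0.702 F [-1.4  0.2 13.7] M [ 0.05  0.27 -0.07] gap 11.8
  re t14.37 pos [537.16 132.74 207.69] yaw 0.248 q7 -0.702 F [-2.3 -0.7 13.9] M [-0.05  0.49 -0.08] gap 11.4
2 t14.62 pos [537.33 132.78 208.37] yaw 0.148 q7 -0.802 F [-0.3  0.6 13.9] M [ 0.02  0.29 -0.05] gap 11.4
  re t14.87 pos [537.34 132.8  207.69] yaw 0.149 q7 -0.802 F [-2.9 -0.1 14.2] M [-0.06  0.52 -0.14] gap 11.9
3 t15.12 pos [537.52 132.83 208.37] yaw 0.048 q7 -0.903 F [-1.1  0.7 14.6] M [ 0.04  0.35 -0.03] gap 11.7
  re t15.37 pos [537.53 132.85 207.7 ] yaw 0.049 q7 -0.902 F [-2.4 -0.1 14.4] M [-0.11  0.57 -0.09] gap 11.6
4 t15.62 pos [537.71 132.84 208.4 ] yaw -0.052 q7 -1.003 F [-0.6 -0.6 14.7] M [-0.02  0.29 -0.07] gap 11.4
  re t15.87 pos [537.71 132.86 207.7 ] yaw -0.051 q7 -1.002 F [-2.  -0.2 14.9] M [-0.01  0.56 -0.09] gap 11.9
5 t16.12 pos [537.89 132.87 208.38] yaw -0.151 q7 -1.103 F [-0.5  0.2 14.2] M [ 0.01  0.37 -0.1 ] gap 11.7
  re t16.37 pos [537.9  132.89 207.7 ] yaw -0.150 q7 -1.103 F [-2.9 -0.7 14. ] M [-0.05  0.56 -0.13] gap 11.6
```

```bash
python3 - <<'E'
from h import *
z=207.7
for i in range(14):
    q=read_state()["qpos"].copy();q[6]-=0.1
    goto_joints(q);s=rep(i)
    if abs(s["torque"][2])>0.8:print("rib");break
    pp=s["eef_pos"];movel([537.0,132.5,207.2],max_speed=20,guard=12)
    s=read_state();print("   ",np.round(s["eef_pos"],2),np.round(s["ft_force"],1),np.round(s["torque"][2],2))
    yaw=np.arctan2(s["tool_rot"][1,0],s["tool_rot"][0,0])
    if yaw<0.45-1.6:break
E
```

```text
0 t16.62 pos [538.07 132.92 208.37] yaw -0.251 q7 -1.203 F [-1.1  0.2 13.9] M [ 0.03  0.31 -0.1 ] gap 11.6
    [537.91 132.87 208.21] [ 3.6  2.2 14.3] -0.12
1 t17.12 pos [538.36 133.03 208.99] yaw -0.351 q7 -1.303 F [ 0.9  1.1 13.7] M [ 0.2  -0.11 -0.16] gap 11.8
    [538.1  132.96 208.26] [ 5.8  2.2 14.7] -0.06
2 t17.62 pos [538.53 133.12 209.01] yaw -0.450 q7 -1.404 F [ 1.3  0.1 13. ] M [ 0.21 -0.05 -0.12] gap 11.6
    [538.07 132.97 208.26] [ 5.4  2.2 14.1] -0.06
3 t18.12 pos [538.55 133.06 209.03] yaw -0.550 q7 -1.505 F [ 2.1  0.8 13. ] M [ 0.15 -0.03 -0.14] gap 11.5
    [538.12 132.9  208.27] [ 5.4  2.  13.6] -0.01
4 t18.62 pos [538.59 132.91 209.01] yaw -0.650 q7 -1.606 F [ 2.6 -0.1 11.8] M [ 0.06 -0.1  -0.11] gap 11.6
    [538.15 132.84 208.28] [ 5.8  1.7 14.9] -0.03
5 t19.12 pos [538.64 132.85 209.03] yaw -0.750 q7 -1.707 F [ 1.6  1.  14. ] M [ 0.04 -0.07 -0.1 ] gap 11.4
    [538.19 132.77 208.27] [ 6.   1.3 14.1] 0.02
6 t19.62 pos [538.69 132.77 209.04] yaw -0.850 q7 -1.809 F [ 1.5  0.5 13.7] M [-0.02 -0.19 -0.06] gap 11.6
    [538.14 132.7  208.27] [ 4.9  1.2 15.3] 0.04
7 t20.12 pos [538.63 132.69 209.03] yaw -0.950 q7 -1.910 F [ 2.2  0.  13. ] M [-0.03 -0.11 -0.08] gap 11.8
    [538.21 132.64 208.27] [ 6.4  1.2 15.2] 0.02
8 t20.62 pos [538.7  132.57 209.01] yaw -1.050 q7 -2.012 F [ 1.3 -0.7 13.8] M [-0.12 -0.08 -0.05] gap 11.5
    [538.18 132.55 208.25] [ 6.2  0.4 15.3] 0.02
9 t21.12 pos [538.72 132.48 209.03] yaw -1.150 q7 -2.113 F [ 2.3  0.4 14.3] M [-0.15 -0.11 -0.03] gap 11.7
    [538.24 132.52 208.28] [ 5.4 -0.9 15.3] -0.04
10 t21.62 pos [538.72 132.42 209.04] yaw -1.250 q7 -2.215 F [ 1.2 -0.8 13.6] M [-0.17 -0.   -0.04] gap 11.6
    [538.19 132.53 208.27] [ 5.8 -0.8 14.8] 0.01
```

```bash
python3 - <<'E'
from h import *
for z in (209,210,211,212,213,214):
    movel([537.8,132.5,z+0.4],max_speed=15);s=rep("ease")
    if s["ft_force"][2]<1:break
# turn test
q=s["qpos"].copy()
for d in(0.08,-0.08):
    r=q.copy();r[6]+=d;goto_joints(r);rep("twist %.2f"%d);goto_joints(q)
rep()
E
```

```text
ease t22.18 pos [538.23 132.42 210.11] yaw -1.249 q7 -2.213 F [ 1.2 -0.6 12.2] M [ 0.01 -0.02 -0.05] gap 11.7
ease t22.43 pos [538.16 132.42 210.98] yaw -1.249 q7 -2.212 F [ 1.5  0.4 10.8] M [ 0.05 -0.17 -0.03] gap 11.5
ease t22.68 pos [538.1  132.41 211.89] yaw -1.249 q7 -2.211 F [ 1.3  0.4 10.1] M [ 0.1  -0.14 -0.02] gap 11.5
ease t22.93 pos [538.05 132.38 212.48] yaw -1.249 q7 -2.210 F [4.8 2.2 2.6] M [ 0.36 -0.63 -0.03] gap 11.8
ease t23.18 pos [538.   132.3  212.79] yaw -1.249 q7 -2.209 F [  9.    5.  -10.6] M [ 0.93 -1.54 -0.01] gap 11.6
twist 0.08 t23.43 pos [537.93 132.26 212.65] yaw -1.171 q7 -2.130 F [ 3.6  2.3 -1.1] M [ 0.59 -0.45 -0.06] gap 11.8
twist -0.08 t23.93 pos [537.64 132.26 212.65] yaw -1.326 q7 -2.286 F [-1.5  3.2 -1. ] M [ 0.49  0.68 -0.09] gap 11.4
 t24.18 pos [537.85 131.86 212.65] yaw -1.249 q7 -2.209 F [-1.2 -0.5 -1.1] M [-0.35  0.62  0.11] gap 11.2
```

It rose to about 6.1–6.5 mm and then stopped solidly, which matches the click. I release and look.

```bash
python3 - <<'E'
from h import *
open_gripper();s=rep("open");wait(0.3)
p=s["eef_pos"];movel([p[0],p[1],330],max_speed=120);rep()
movel([p[0]-20,p[1]-200,400],max_speed=250) if inverse_kinematics([p[0]-20,p[1]-200,400],read_state()["tool_rot"]) is not None else None
rep()
for n,(u,v) in(("top",(263,195)),("side",(306,161))):
    cs=[camera(n) for _ in range(6)];c=cs[0]
    img=np.median([k["image"] for k in cs],0).astype(np.uint8);R=np.median([k["range_z"] for k in cs],0)
    cv2.imwrite(f"pics/end{n}.png",img)
    cv2.imwrite(f"pics/endc{n}.png",cv2.convertScaleAbs(cv2.resize(img[v-40:v+40,u-50:u+50],None,fx=6,fy=6,interpolation=cv2.INTER_CUBIC),alpha=1.7))
    m=(img.max(2)<75).astype(np.uint8);nn,l,st,ce=cv2.connectedComponentsWithStats(m);k=l[v,u]
    print(n,k,st[k],ce[k])
    if st[k][4]>600 or k==0: continue
    vs,us=np.nonzero(l==k);P=cloud(c,R[vs,us],us,vs)
    f=P[(P[:,2]>202)&(P[:,2]<217)];print("flange",len(f),np.median(f,0))
    b=P[(P[:,2]>224)&(P[:,2]<240)];print("bar",len(b),np.median(b,0))
    if n=="top": print("ctr",pt(c,*ce[k],209.5))
E
```

```text
open t24.88 pos [538.   132.32 212.79] yaw -1.249 q7 -2.209 F [-0.1  0.2  0.4] M [-0.02  0.06 -0.01] gap 85.4
 t26.31 pos [537.79 132.09 329.34] yaw -1.249 q7 -2.090 F [-1.1 -0.7 -0.6] M [0.04 0.05 0.03] gap 85.3
 t27.31 pos [517.87 -66.44 399.66] yaw -1.248 q7 -1.660 F [ 0.3  0.3 -0.5] M [-0.02  0.04  0.01] gap 85.4
top 36 [254 186  20  20 303] [263.17821782 195.3960396 ]
flange 223 [534.38288247 126.4118731  210.20251776]
bar 72 [533.63989941 129.49299859 231.91649154]
ctr [535.60375956 131.10745799 209.5       ]
side 44 [297 152  18  16 202] [305.53465347 160.56435644]
flange 119 [534.524829   115.3092776  209.04342427]
bar 34 [535.43713384 124.27034474 227.94248021]
```

```bash
python3 -c "
import cv2,numpy as np
a=cv2.imread('pics/endctop.png');b=cv2.imread('pics/endcside.png');o=np.vstack([a,b]);cv2.imwrite('pics/endc.png',cv2.resize(o,(375,600)))"
```

```text
(no output)
```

View pics/endc.png

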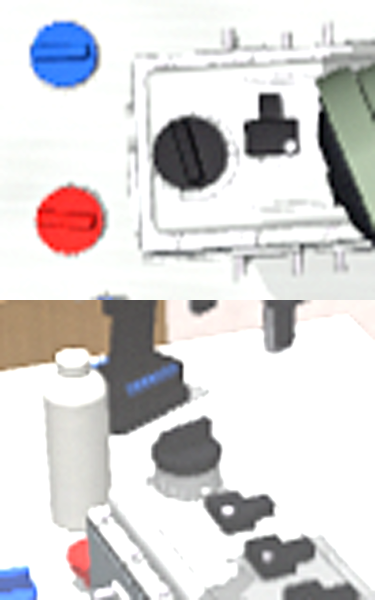

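The cap sits level on the neck at (263,195), with the bystanders untouched. Its flange fell from 218.7 to 210.2 (8.5 mm, 15 to 6.5 mm above the mouth), which is the locked height. I hand the job in.

```bash
python3 - <<'E'
from h import *
rep();print(finish_job())
E
```

```text
t27.91 pos [517.99 -67.65 399.97] yaw -1.249 q7 -1.659 F [ 1.  -0.1 -0.4] M [-0.05  0.   -0.02] gap 85.1
the job is handed in; nothing more can be done
None
```

The oil cap looks locked in the neck, and I handed the job in at about 28 s of the 67 s allowed; no verdict was reported.

**What I did:** I gripped the cap's bar and turned it clockwise under a light press until it dropped, after about 1.35 rad. I pressed it in to about 14–17 N and turned it 1.7 rad clockwise. When I eased off, it rose about 4 mm and then stopped solidly, with the tool feeling a 10 N pull. I then let go and backed away.

**Last checks:**
- **Height:** the top camera shows the flange 8.5 mm lower than at the start, so about 6.5 mm above the mouth. The finger height gave about 6.1 mm.
- **Centring:** the cap's centre is within about 0.3 mm of where it started, by the same centroid measure in the top image.
- **Surroundings:** the gripper is open and clear with no contact force. The spray can looks unmoved; I didn't recheck the cup and socket.

**Checks that disagreed or fell short:**
- **Stop rib:** I did not feel it, because I stopped turning at the expected pocket angle.
- **Tool drift:** the tool drifted about 2–3 mm sideways during the turn, with only small side forces.
- **Side camera:** its centre estimates read closer to the camera (smaller y), because it sees only the near half of the cap.

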